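# Index the lens table to the next drilling position

## Robot

A 6-joint arm with a two-finger parallel gripper is mounted at the origin on a cart in front of the work surface, level with it; the furniture and walls round the work are solid. World frame = base frame: x ahead of the robot, y to its left, z up, the work surface at z = 0. Lengths are in m, angles in rad, forces in N, time in s.
With the tool pointing down it reaches from about 0.2 to 0.875 m from the base axis. Payload 3.4 kg.
Tool frame: the origin (TCP) lies midway between the tips of the shut fingers; the grasp point (between the pads) lies arm.grip_depth behind it (arm.grip_depth is the distance from the TCP to the grasp point, in m); z points along the fingers, y is the line along which they close (so a half turn about z gives the same grasp; the last joint's range is limited). The gripper opens to 94 mm and grips with 3 to 60 N. Pads are 16 mm wide; open, the fingers measure 119 mm over their backs; the gripper's body (75 mm by 177 mm) begins 78 mm behind the grasp point.
Start: joints at [-1.398, 0.276, 1.505, -0, 1.361, -0.121], TCP at [0.167, -0.55, 0.205] pointing down, gripper open.
Joint ranges: [-2.89, 2.89], [-0.75, 2.08], [0.22, 2.7], [-1.18, 4.32], [0.11, 2.71], [-2.7, 2.7]. Speed limits (rad/s): [2.57, 2.57, 3.14, 3.14, 3.14, 3.14].

## Interface

Orientations are given as a rotation vector (axis times angle).
In Python, from station import arm gives the robot as it stands. Calls block until the motion is done:
- arm.reach(position, orientation): joint-space move of the TCP to a pose.
- arm.move_straight(position, velocity=0.15, frame=None, max_force=None): straight line of the TCP; frame=None keeps the orientation; velocity is the mean speed in m/s. With max_force (N) it stops when the force on the tool has changed by that much, and returns True; else False.
- arm.move_j(angles): joint-space move.
- arm.open() and arm.close_gripper(grasp_force=None): open the fingers fully, or close them until they stop; grasp_force is the grip in N (None keeps the last).
- arm.wait(seconds).
- arm.ik(position, orientation): joint angles nearest the present ones, or None.
- arm.observe(): the state.
- arm.snapshot(name): name is "side" or "top" or "wrist"; returns (picture, depth): 400x640x3 uint8, red, green, blue; 400x640 float32, m along the optical axis (not along the pixel's ray), 0 where there is no reading.
- arm.camera_model(name): a dict with "fx", "fy", "cx", "cy" (pixels), "dist_coeffs" ([k1, k2, p1, p2, k3] as OpenCV has them; the pictures are not rectified), "R" (3x3) and "t" (3): a world point X has camera coordinates R X + t. Camera axes: x right, y down, z forward; pixel columns grow to the right and rows downward; lengths in m; the calibration is good to about 2 mm. A picture is of the moment at which its call begins: read the wrist's pose just before it. camera_model takes no time and is no camera call; for the wrist camera it gives the pose at the moment of the call.
A pose or a line that the arm cannot do raises arm.IKError and nothing moves.
- arm.hand_in(): hands the job in; it is judged then, once.
The state is a dict: "time": time; "qpos": joint angles; "qvel": joint speeds; "effort": joint torques, N m; "eef_pos": TCP position; "eef_rot": TCP orientation; "force": force on the tool from outside, world axes, zero at the start; "torque": the same for the moment, N m; "grip_width": opening from 0.0 (shut) to 1.0 (fully open); "grasp_force": force on a finger pad.
Only numpy, scipy, OpenCV 4.12 (cv2) and the standard library are available. Lean on these libraries where they do the work, as an engineer would, in place of code of your own. Each camera call takes 0.05 s, during which the arm holds its last target. There are 200 camera calls.

## Task

With closed fingertips press the orange plunger cap of the lens indexing table down, keep it down and swing the arm with it to the next hole, the one with the green marker stud, then let the plunger come up so that it locks there and take the hand away. Do not let the table go to the red stud. Leave the lens untouched lying in its nest, grip and lift nothing, and leave the things round about where they are.

Things in the scene. Friction and masses are not known exactly. Their poses are not given: they have to be found in the camera images.
- index_base: Grey round base of the indexing table, bolted to the bench: flange 310 mm across and 8 mm thick, then a narrower pedestal with a notched steel ring 194 mm across at 26 to 36 mm height. Origin: centre of the underside, on the turning axis; z up. 12 notches ('holes') every 30 degrees, each with a small black socket on the flange 138 mm from the axis. At the start the arm points along the base's -x axis.
- table_axis (a point): Point on the vertical turning axis at the table's upper face, 52 mm above the bench. The turning table is an aluminium disc 124 mm across with a blue ring nest (80 mm across, top at 58 mm) in its middle; an aluminium index arm 26 mm wide (top at 52 mm) runs out from it to one side.
- index_table (a joint): Angle of the turning table with its arm, rad: 0 at the start hole (to about 0.02, the play of the lock), positive counter-clockwise seen from above; the holes beside it are at +0.524 and -0.524; stops at +-0.9. It turns only while the plunger is pressed; swinging it takes about 1 N at the cap.
- plunger (a joint): Travel of the spring plunger, m: 0 fully up (locked in a hole), 0.015 fully pressed down. Its tooth is free of the holes beyond 0.011; 0.013 to 0.015 turns freely. The spring pushes up with about 4 N at the top and 8 N at the bottom. Let go within about 2.5 degrees of a hole it snaps up into it and centres itself; elsewhere it stays down at about 0.010, rubbing under the ring, and snaps up when a hole comes over it.
- cap_top (a point): Centre of the floor of the plunger's dished orange cap, where the fingertips press; 80 mm above the bench with the plunger up (65 mm when fully down). The dish is 48 mm across inside with a rim 4.5 mm high and 4 mm thick (56 mm outside). It sits on the index arm 105 mm from the turning axis and swings with it.
- pointer (a point): Point on the flange, under the arm's white pointer nose, 138 mm from the axis; it swings with the arm and lies straight over a stud's centre when the arm stands at that stud's hole. The nose itself is 43 to 51 mm above the bench and passes over the studs.
- marker_green: Green stud 18 mm across and 8 mm high, plugged in the flange 138 mm from the axis, at the hole to one side of the start hole (which side varies): the target hole. Origin: centre of its underside. Fixed.
- marker_red: Red stud of the same size at the hole on the other side: wrong way. Fixed.
- lens: Clear round lens blank, 61 mm across, 6 mm thick, lying loose in the nest (66 mm inside) on the axis, underside 52 mm above the bench; it rides round with the table. Origin: centre of the underside.
- bottle: Small yellow bottle with black cap, 27 mm across, 72 mm high, standing on the bench. Bystander. Origin: underside centre.
- loupe: Black watchmaker's loupe, 35 mm across, 37 mm high. Bystander. Origin: underside centre.
- screwdriver: Small screwdriver with orange head, 114 mm long, lying on the bench. Bystander. Origin: underside centre.
- lens_box: Flat white and blue carton, 96 x 96 x 17 mm. Bystander. Origin: underside centre.
- spray: White bottle with blue cap, 38 mm across, 105 mm high. Bystander. Origin: underside centre.

How it is judged:
On the way, in this order (a step that is already met when the one before it is completed fails the run):
1. the plunger is pressed down out of its start hole (value of joint plunger above 0.0105 m), for 0.1 s.
2. the plunger is kept down while the arm swings half way to the green stud (value of joint plunger above 0.008 m and horizontal distance between pointer and marker_green below 0.036 m), for 0.02 s.
3. the plunger is up and locked in the hole at the green stud (horizontal distance between pointer and marker_green below 0.006 m and value of joint plunger below 0.003 m), for 0.2 s.
At the end, for the whole second after the job is handed in: The pointer stands over the green stud (within 6 mm), the plunger is up (within 3 mm of its top) and locked, the table is at rest, and the lens lies in its nest (within 6 mm of the axis, not raised by more than 4 mm) (all of step 3 and velocity of joint index_table between -0.03 and 0.03 rad/s and horizontal distance between lens and table_axis below 0.006 m and height (world z) of lens below 0.056 m); the robot touches nothing.
It fails at once if the table is turned to the red stud (horizontal distance between pointer and marker_red below 0.03 m).
It fails at once if the lens is lifted or thrown out of its nest (height (world z) of lens above 0.06 m or horizontal distance between lens and table_axis above 0.012 m).
It fails at once if the cap is gripped: the fingers reach down past its sides instead of pressing on it (horizontal distance between the grasp point and cap_top below 0.035 m and z of the grasp point in the frame of cap_top below 0.006 m).
It fails at once if the fingers touch the lens (contact force between the fingers and lens above 0.5 N).
It fails at once if a bystander is moved by more than 15 mm (distance of any of bottle, loupe, screwdriver, lens_box, spray from where it was at the start of the episode above 0.015 m).
It also fails if it takes over 32 s, if anything falls off the work surface, if the arm or the gripper's body presses on something with over 40 N, if the wrist force passes 120 N, or if a joint passes its speed limit or range.

## Working session

There is one attempt and no reset: what is moved stays moved. The work goes in short steps, each a Python script; the robot and the scene stay as the last script left them, time stands still between calls to the robot, and variables do not carry over. Pictures are saved under pics/ and viewed, at most 10 in all, crops included, and the job is handed in when it is done.

```bash
mkdir -p pics; cat > h.py <<'E'
import numpy as np, cv2
from station import arm
def ray(m,uv):
    K=np.array([[m["fx"],0,m["cx"]],[0,m["fy"],m["cy"]],[0,0,1]])
    p=cv2.undistortPoints(np.array(uv,float).reshape(-1,1,2),K,np.array(m["dist_coeffs"])).reshape(-1,2)
    R=np.array(m["R"]);t=np.array(m["t"])
    return -R.T@t,np.c_[p,np.ones(len(p))]@R
def onplane(m,uv,z):
    o,d=ray(m,uv); return o+d*((z-o[2])/d[:,2])[:,None]
def blobs(img,lo,hi,amin=25):
    hsv=cv2.cvtColor(img,cv2.COLOR_RGB2HSV); k=cv2.inRange(hsv,lo,hi)
    n,l,s,c=cv2.connectedComponentsWithStats(k)
    return [(c[i],s[i]) for i in range(1,n) if s[i][4]>=amin]
COL={"orange":((8,140,110),(20,255,255)),"green":((45,110,50),(85,255,255)),"red":((0,150,70),(5,255,255)),"blue":((98,120,50),(125,255,255))}
E
python3 - <<'E'
from h import *
o=arm.observe();print(o["time"],o["eef_rot"],o["force"],arm.grip_depth)
for n in("top","side"):
    im,d=arm.snapshot(n);m=arm.camera_model(n)
    cv2.imwrite(f"pics/{n}0.png",im[:,:,::-1]);np.save(f"pics/{n}0.npy",im)
    for c,(lo,hi) in COL.items():
        for p,s in blobs(im,lo,hi):
            print(n,c,p.round(1),s,onplane(m,p,{"orange":.082,"blue":.058}.get(c,.008))[0].round(4))
E
```

```text
0.0 [-3.10595724e+00 -4.59541928e-01  4.09302441e-05] [0.1387318  0.46135761 0.48399028] 0.0188
top orange [238.6 100. ] [211  91  50  24 308] [0.8788 0.2876 0.082 ]
top orange [263.9  99.1] [260  91   7  15  27] [0.8823 0.2001 0.082 ]
top orange [224.8  96.6] [221  93   8   8  26] [0.8917 0.3359 0.082 ]
top orange [215.9  98. ] [212  95   8   9  35] [0.8864 0.3666 0.082 ]
top orange [253.7 110.6] [240 107  27   8 109] [0.8396 0.2339 0.082 ]
top orange [609.8 111.3] [603 107  15  10  34] [ 0.8444 -0.998   0.082 ]
top orange [236.2 112.1] [231 109  10   7  32] [0.8337 0.294  0.082 ]
top orange [216.9 112.5] [213 110  12   8  32] [0.8322 0.3604 0.082 ]
top orange [260.4 118. ] [253 115  15   7  58] [0.8121 0.2098 0.082 ]
top orange [233.8 120.7] [216 116  37  10 144] [0.8021 0.3006 0.082 ]
top orange [301.5 276. ] [284 276  36   1  36] [0.2743 0.0611 0.082 ]
top orange [484. 277.] [470 277  29   1  29] [ 0.2732 -0.5198  0.082 ]
top red [573.7  58.7] [569  56  10   7  44] [ 1.0872 -0.936   0.008 ]
top red [563.2  91.8] [555  86  17  14  73] [ 0.9527 -0.8817  0.008 ]
top red [603.1 107.9
[... 1490 characters left out ...]
177.1 214.5] [174 212   7   6  30] [0.7888 0.3125 0.082 ]
side red [370.7  76.4] [369  66   5  24  69] [ 0.9922 -1.2588  0.008 ]
side red [382.5  77.2] [381  67   4  24  61] [ 0.9337 -1.2859  0.008 ]
side blue [328.9  51.9] [317  48  25  10 114] [ 1.329  -1.3595  0.058 ]
side blue [335.5  62.1] [331  58   9   8  38] [ 1.1968 -1.2193  0.058 ]
side blue [364.2  74.1] [362  68   4  15  33] [ 0.9716 -1.1394  0.058 ]
side blue [390.6  77.3] [388  68   6  20  67] [ 0.837  -1.1772  0.058 ]
side blue [353.1  90.1] [349  76  11  32 191] [ 0.9032 -0.9045  0.058 ]
side blue [382.5 159.9] [379 158   8   5  34] [ 0.4686 -0.3611  0.058 ]
side blue [276.7 218.5] [265 211  25  16  73] [0.5625 0.1405 0.058 ]
```

View pics/top0.png

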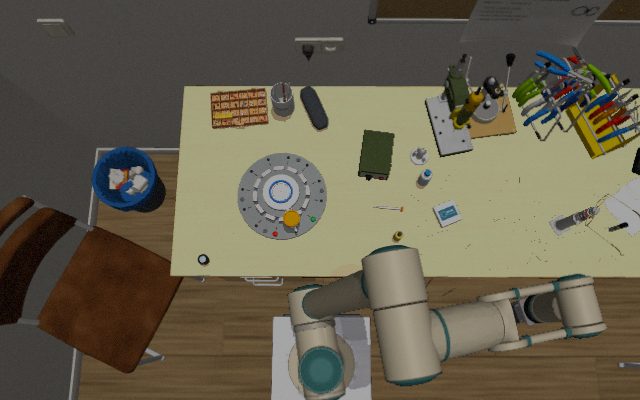

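View pics/side0.png

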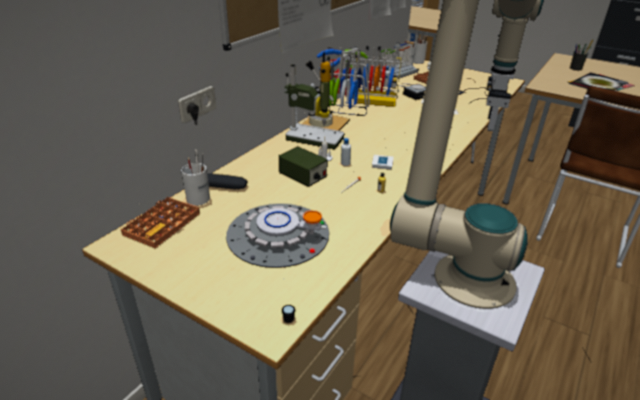

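The top view shows the table centred near (282,196), the cap at (292,218), green stud at (313,219) and red stud at (275,234). So the green side is counter-clockwise (+). The side view agrees. Next I'll close the hand and look from above.

```bash
python3 - <<'E'
from h import *
arm.close_gripper()
rot=[np.pi,0,0]
try: arm.reach([0.45,0.10,0.30],arm.observe()["eef_rot"])
except arm.IKError as e: print("ik",e); raise
m=arm.camera_model("wrist");im,d=arm.snapshot("wrist")
o=arm.observe();print(o["time"],o["eef_pos"],o["force"],o["grip_width"])
cv2.imwrite("pics/w1.png",im[:,:,::-1])
for c,(lo,hi) in COL.items():
    for p,s in blobs(im,lo,hi,80):
        print(c,p.round(1),s,onplane(m,p,{"orange":.0845,"blue":.058}.get(c,.008))[0].round(4))
E
```

```text
4.1 [0.45022771 0.09935648 0.29980429] [ 0.03642018 -0.58287572 -0.22423922] 0.00729849102103652
orange [321.7 169. ] [ 300  148   44   43 1478] [0.4623 0.0996 0.0845]
orange [325.2 313.9] [323 291   5  49 135] [0.2653 0.0347 0.0845]
orange [313.2 321.7] [312 305   3  36  80] [0.2483 0.0475 0.0845]
green [367.7 168. ] [363 163  10  11  90] [0.4735 0.0298 0.008 ]
red [276.4 176.1] [271 171  11  11  94] [0.4219 0.1586 0.008 ]
blue [313.4  83.3] [284  52  61  65 685] [0.5604 0.1401 0.058 ]
blue [632.7 240.9] [628 230  12  21 124] [ 0.4888 -0.3627  0.058 ]
```

View pics/w1.png

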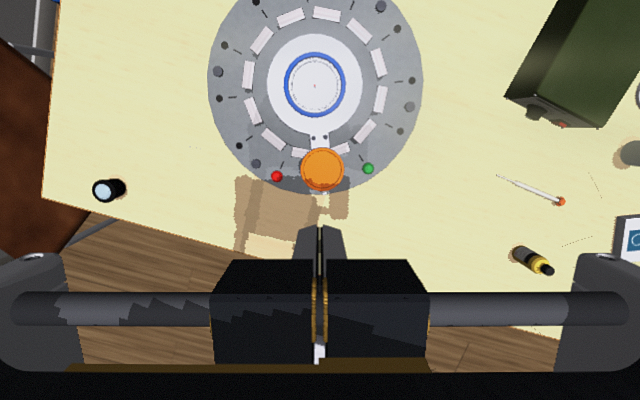

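The wrist view shows the cap at (322,169), green stud at (368,168), red at (276,176) and the nest at (313,83). Green and red are 0.139 m apart, as expected for studs 60° apart. Next I press until the force rises at the bottom stop.

```bash
cat >> h.py <<'E'
AX=np.array([.5592,.1392]); A0=np.arctan2(-.0396,-.0972); R=.105
def pt(deg,z): a=A0+np.radians(deg); return [AX[0]+R*np.cos(a),AX[1]+R*np.sin(a),z]
def st(tag):
    o=arm.observe(); print(tag,round(o["time"],2),np.round(o["eef_pos"],4),np.round(o["force"],1)); return o
E
python3 - <<'E'
from h import *
arm.move_straight(pt(0,.10),velocity=.12); st("above")
print(arm.move_straight(pt(0,.076),velocity=.03,max_force=2)); st("touch")
print(arm.move_straight(pt(0,.061),velocity=.02,max_force=11)); arm.wait(.2); st("press")
im,d=arm.snapshot("wrist"); cv2.imwrite("pics/w2.png",im[:,:,::-1])
E
```

```text
above 5.92 [0.4624 0.0996 0.1006] [ 0.9  0.6 -0.3]
True
touch 6.58 [0.4617 0.0996 0.0791] [-0.4 -0.1  3.9]
True
press 7.49 [0.4618 0.0995 0.0655] [-1.6 -0.4  8.3]
```

View pics/w2.png

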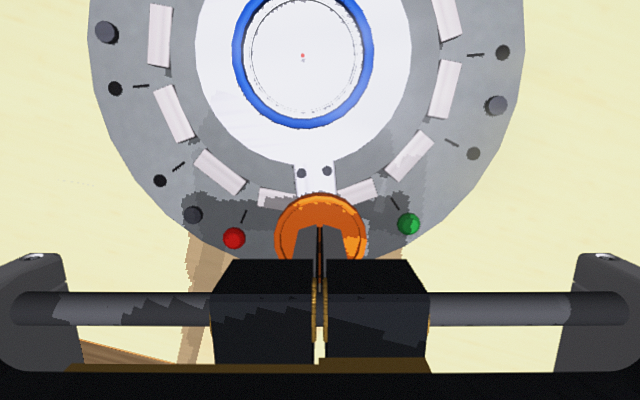

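The fingertips stand in the dish at (320,230), and the cap is fully down (z 0.0655, 8.3 N). Now I swing it.

```bash
python3 - <<'E'
from h import *
for k in range(5,31,5):
    arm.move_straight(pt(k,.065),velocity=.035); st(k)
m=arm.camera_model("wrist");im,d=arm.snapshot("wrist"); cv2.imwrite("pics/w3.png",im[:,:,::-1])
for c in("green","blue","red"):
    for p,s in blobs(im,*COL[c],80): print(c,p.round(1),s,onplane(m,p,{"blue":.058}.get(c,.008))[0].round(4))
E
```

```text
5 7.95 [0.466  0.0909 0.0654] [-1.6 -1.2  7.8]
10 8.36 [0.4707 0.0829 0.0655] [ 0.  -1.2  7. ]
15 8.77 [0.4761 0.0754 0.0655] [-1.2 -0.8  7.1]
20 9.18 [0.4821 0.0683 0.0656] [-0.5 -0.6  8.7]
25 9.58 [0.4886 0.0618 0.0656] [-0.8  0.3  7.9]
30 9.99 [0.4957 0.0559 0.0656] [-0.4 -0.3  8.5]
blue [209.2  87.4] [ 144   18  138  145 4242] [0.5615 0.1409 0.058 ]
red [171.4 261.1] [161 251  22  21 354] [0.4209 0.1597 0.008 ]
```

View pics/w3.png

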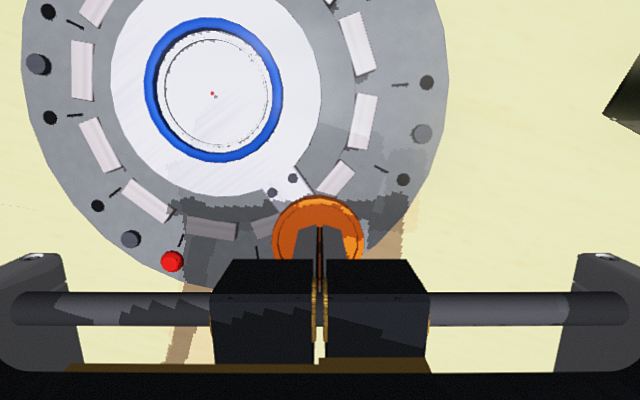

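The arm swung along with the fingers (its two screws are at (282,185), in line with the cap at (318,228)), and the green stud is hidden below. I'll ease up and use the force to tell whether it locked.

```bash
python3 - <<'E'
from h import *
for z in(.069,.0715,.074,.077):
    arm.move_straight(pt(30,z),velocity=.015); arm.wait(.15); st(z)
E
```

```text
0.069 10.61 [0.4955 0.056  0.0696] [-0.6 -0.4  6.2]
0.0715 11.07 [0.4954 0.0561 0.072 ] [-0.5 -0.4  5.4]
0.074 11.54 [0.4953 0.0562 0.0743] [0.2 0.  6. ]
0.077 12.04 [0.4952 0.0563 0.0772] [1.2 0.4 4.7]
```

The spring still follows at z 0.077 (4.7 N), so the plunger has risen into the hole. I'll lift off and check.

```bash
python3 - <<'E'
from h import *
arm.move_straight(pt(30,.11),velocity=.05); p=pt(30,.25); p[0]-=.04
arm.move_straight(p,velocity=.15); arm.wait(.3); st("up")
m=arm.camera_model("wrist");im,d=arm.snapshot("wrist"); cv2.imwrite("pics/w4.png",im[:,:,::-1])
P={}
for c in("green","blue","red","orange"):
    for p,s in blobs(im,*COL[c],60):
        q=onplane(m,p,{"blue":.058,"orange":.0845}.get(c,.008))[0]; P.setdefault(c,q); print(c,p.round(1),s,q.round(4))
        if c=="orange": print("depth z",m["t"][2] and round(float(d[int(p[1]),int(p[0])]),4), (np.array(m["R"])@np.array([*q[:2],.080])+m["t"])[2])
E
```

```text
up 14.27 [0.4547 0.0563 0.2495] [ 0.5 -1.1  0.9]
blue [274.6  70.5] [241  33  70  76 961] [0.5594 0.1397 0.058 ]
blue [636.2 249.1] [633 237   7  23 101] [ 0.4879 -0.358   0.058 ]
red [239.8 175.7] [234 170  13  12 123] [0.4219 0.159  0.008 ]
orange [328.6 151.8] [ 304  127   50   51 1999] [0.4933 0.0574 0.0845]
depth z 0.3457 0.34575023407493205
orange [559.  204.6] [554 200  10  10  61] [ 0.5126 -0.2121  0.0845]
depth z 0.4306 0.35994365509538767
orange [313.4 312.1] [312 288   4  52 128] [0.2994 0.0169 0.0845]
depth z 0.0686 0.39284656485404523
orange [325.2 322. ] [324 305   4  36  89] [ 0.2902 -0.0012  0.0845]
depth z 0.0685 0.3961783873208935
```

View pics/w4.png

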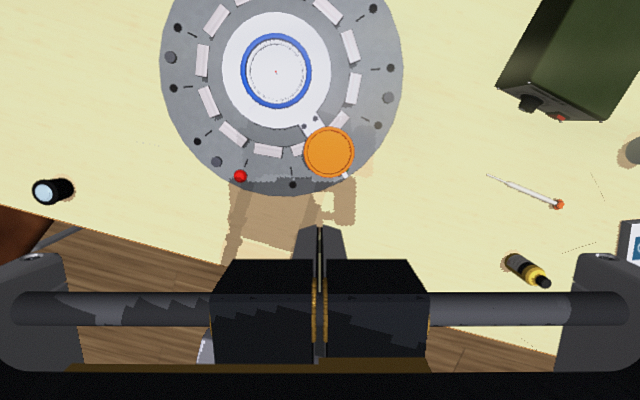

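The cap at (329,152) is at full height (depth 0.3457 measured against 0.3458 expected). It stands at about −129°, where the green stud is at about −128°, and the lens is in its nest at (275,71).

```bash
python3 -c "
from h import *
print(arm.hand_in())"
```

```text
the job is handed in; nothing more can be done
None
```

The plunger was swung to the green stud's hole and appears locked there with its cap at full height. The lens lies in its nest, the hand is clear, and the job is handed in; no verdict was returned.

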